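# Tip the keel blank out of its fitted tray and set it to the saw fence

## Task

The golden-brown varnished oak keel blank lies flush in its well in the fitted tray, too snug to pinch: press it down at the thumb-notch end so that its other end tips up, and lift it out by the raised end. Lay it on the sawing board without dropping it, flat on the board, and push it up so that one long side sits snug against the fence with its whole length backed by the fence, ready for the saw. Leave the dark walnut blank in its well and everything else on the bench where it is.

Things in the scene. Friction and masses are not known exactly. Their poses are not given: they have to be found in the camera images.
- oak_blank: Varnished oak keel blank, a golden-brown bar with a pencil line on top: 38 (its x) x 140 (its y) x 22 (its z) mm, 65 to 105 g, both ends alike. Origin: centre of its underside; z out of its top. In the tray its +y end is at the thumb notch (the end to press), its -y end tips up. It starts in either well, level, top flush with the tray, balanced just off the tipping edge.
- oak_press (a point): Where to press: on the oak blank's top, centre line, 45 mm from its middle towards the thumb notch (+y) end. About 1 N starts it rocking. With this spot 10 to 12 mm down it topples on by itself to a tilt of 22 degrees and stays so, unheld; it may slide a few mm to the notch. At full tilt its top, 30 mm from the middle, is 12 mm below the tray top: a wide fingertip meets hard resistance there.
- oak_lift (a point): On the oak blank's top face, on its centre line, 54 mm from its middle towards the -y end (16 mm from that end): the end that tips up. With the blank tipped it stands about 20 mm above the tray top, so the blank's two long sides (38 mm apart) can be gripped there; the underside at the very tip is then about 5 mm above the tray top.
- walnut_blank: Dark walnut keel blank of the same size and frame as the oak one, in the other well, level; it must stay there (it tips just as easily).
- tray: Fitted pale maple tray, fixed, 170 (x) x 190 (y) x 58 (z) mm. Origin: centre of its underside. Two wells run along its y at x = -40 and +40 mm, each 42 mm wide, from y = -76 to +76 mm. A resting blank has its middle at y = -4, its underside at z = 36, its top flush at z = 58 mm; gaps: 2 mm at each side and at the -y end, 10 mm at the +y end.
- tray_notch (a point): Middle of the tray's +y rim, on its top face (x = 0, y = 95, z = 58 mm of the tray). At this +y end of each well the rim is cut 14 mm lower over the well's width: the thumb notch. The green well floor is level from y = -76 to the tipping edge at y = -2 mm (tray frame), then slopes down at 22 degrees to the +y end.
- saw_board: Sawing board, fixed: 150 (x) x 240 (y) mm, top face 18 mm above the bench. Origin: centre of its underside. Along its far (+x) side stands a dark straight fence, 200 mm long (y = -100 to +100), 20 mm thick, 20 mm high above the board. Its working face, at x = +55 mm, looks to -x: a blank snug against it has its middle at x = +36 mm.
- pin_vise: Steel pin vise with a brass band, 113 mm long, 14 mm thick, lying along its x, loose. Origin: underside, mid-length.
- palette_dish: Chipped white porcelain palette dish with paint dabs, 124 mm across, 14 mm high, loose. Origin: centre of its underside.
- varnish_jar: Amber glass jar with a dark cap, 52 mm across, 68 mm high, loose. Origin: centre of its underside.
- razor_saw: Razor saw with a brass spine and a round wooden handle, lying flat along its x (handle to -x), 255 mm long, 22 mm high, loose. Origin: underside, near the handle's ferrule.
- try_square: Small try square lying flat, dark stock 75 mm along its x, steel blade 100 mm along its y, 14 mm high, loose. Origin: underside of the stock's middle.
There are look-alikes about, which are no part of the job. Leave any turquoise look-alike of the oak_blank alone. Leave any purple look-alike of the walnut_blank alone.

How it is judged (in metres and radians):
On the way:
1. the oak blank is tipped up in its well: tilted more than 17 degrees, its middle still over the well (angle between oak_blank's own z axis and vertical above 0.3 rad and horizontal distance between oak_blank and tray below 0.06 m and z of oak_blank in the frame of tray below 0.045 m), for 0.2 s.
At the end, for the whole second after the job is handed in: The oak blank rests flat (3 deg) on the sawing board, a long side within 2.5 mm of the fence and parallel (3 deg), its middle within 30 mm of the fence's middle; the walnut blank is level in its well (moved under 6 mm); no loose thing has moved over 20 mm (z of oak_blank in the frame of saw_board between 0.0155 and 0.0205 m and angle between each of oak_blank, walnut_blank's own z axis and vertical below 0.05 rad and x of oak_blank in the frame of saw_board between 0.0335 and 0.038 m and y of oak_blank in the frame of saw_board between -0.03 and 0.03 m and angle between the y axis of oak_blank and the y axis of saw_board, either way round below 0.05 rad and linear speed of oak_blank below 0.01 m/s and distance of walnut_blank from where it was at the start of the episode below 0.006 m and distance of each of pin_vise, palette_dish, varnish_jar, razor_saw, try_square from where it was at the start of the episode below 0.02 m); the robot touches nothing.
It fails at once if the walnut blank is tipped or moved more than 6 mm (distance of walnut_blank from where it was at the start of the episode above 0.006 m or angle between walnut_blank's own z axis and vertical above 0.1 rad).
It fails at once if a loose thing on the bench is moved more than 20 mm (distance of any of pin_vise, palette_dish, varnish_jar, razor_saw, try_square from where it was at the start of the episode above 0.02 m).
It fails at once if the oak blank is dropped: let go away from the tray with its middle more than 40 mm above the sawing board's top (height (world z) of oak_blank above 0.058 m and horizontal distance between oak_blank and tray above 0.16 m and contact force between the fingers and oak_blank below 0.02 N).
It also fails if it takes over 59 s, if anything falls off the work surface, if the arm or the gripper's body presses on something with over 40 N, if the wrist force passes 120 N, or if a joint passes its speed limit or range.

## Robot

A 6-joint arm with a two-finger parallel gripper is mounted at the origin on the work surface. World frame = base frame: x ahead of the robot, y to its left, z up, the work surface at z = 0. Lengths are in mm, angles in degrees, forces in N, time in s.
With the tool pointing down it reaches from about 350 to 925 mm from the base axis. Payload 6.4 kg.
Tool frame: the origin (TCP) lies at the very end of the fingers, on their centre line; the grasp point (between the pads) lies behind it (robot.tcp_to_grasp is the y of the grasp point in the tool frame, in mm); y points along the fingers, z is the direction in which the jaws open and shut, and the axes are right-handed (so a half turn about y gives the same grasp; the last joint's range is limited). The gripper opens to 85 mm and grips with 20 to 120 N. Pads are 22 mm wide; open, the fingers measure 114 mm over their backs; the gripper's body (76 mm by 85 mm) begins 54 mm behind the grasp point. The pads swing forward as they close: fully open they stand 13 mm farther back than shut.
Start: joints at [60.785, 14.043, 89.255, -0, 76.702, -9.975], TCP at [214.188, 613.708, 231.29] pointing down, gripper open.
Joint ranges: [-179.41, 179.41], [-58.25, 129.5], [7.25, 145.43], [-54.29, 234.29], [11.92, 165.04], [-157.13, 157.13]. Speed limits (degrees/s): [147.25, 147.25, 180, 180, 180, 180].

## Interface

Orientations are given as [roll, pitch, yaw] about the fixed x, y, z axes, in that order (R = Rz(yaw) Ry(pitch) Rx(roll)).
In Python, from plant import robot, imaging, close_job gives the robot as it stands.
- The arm moves only by the tool carry_out, never from a script. Its arguments are lists of equal length, an entry for each row: "rot": the turn, a rotation vector about the tool's x, y, z in degrees, a list of three; "xyz": the shift along the tool's x, y, z in cm, a list of three; "hand": the finger opening in cm, from 0 to 8.54. A call has 1 to 20 rows; each row shifts and turns the commanded pose from where the row before left it, along the tool's axes as they then stand; what a row does not reach is not made up. A row lasts 1/8 s, in which the tool goes at most 62.5 mm and 10.7 degrees, less where a joint would pass 70% of its speed; a pose out of reach is approached as far as the arm can. A call with a gripper value outside its range is refused whole. The fingers move at their own pace and stop on an object; the grip force is fixed at half the most. Time passes only in rows, so rows that do not move let the fingers close. It gives the time, the measured TCP pose, the force and the opening at its end, in the units of the state.
- robot.get_obs(): the state, without advancing time (a new reading comes with each control period).
- imaging.camera(name): name is "side" or "top"; returns a dict with "color" (384x512x3 uint8, blue, green, red), "z_map" (384x512 float32, mm along the optical axis (not along the pixel's ray), 0 where there is no reading), "fx", "fy", "cx", "cy" (pixels), "camera_from_world" (4x4, takes a point from world to camera coordinates). Camera axes: x right, y up, looking along -z (the intrinsics and any distortion apply to the point x, -y, -z); pixel columns grow to the right and rows downward; lengths in mm; the calibration is good to about 2 mm. A picture is of the moment at which its call begins.
- close_job(): hands the job in, once; it reports no verdict.
The state is a dict: "t": time; "joints": joint angles; "joint_velocities": joint speeds; "effort": joint torques, N m; "eef_pos": TCP position; "orientation": TCP orientation; "force": force on the tool from outside, world axes, zero at the start; "ft_torque": the same for the moment, N m; "gripper_width": finger opening in mm.
Only numpy, scipy, OpenCV 4.12 (cv2) and the standard library are available. Lean on these libraries where they do the work, as an engineer would, in place of code of your own. Each camera call takes 0.05 s, during which the arm holds its last target.

## Working session

There is one attempt and no reset: what is moved stays moved. The work goes in short steps, Python scripts to look and compute and a tool call to move; the robot and the scene stay as the last step left them, time stands still between calls to the robot, and variables do not carry over. Pictures are saved under pics/ and viewed, and the job is handed in when it is done.

Besides the shell and the picture viewer there is one more tool, called after "Emit:" by a JSON object that holds its "fn" and its "kwargs", one argument or row to a line. carry_out: Moves the arm, as the interface text tells. Its arguments: {"type":"object","properties":{"rot":{"type":"array","items":{"type":"array","items":{"type":"number"}}},"xyz":{"type":"array","items":{"type":"array","items":{"type":"number"}}},"hand":{"type":"array","items":{"type":"number"}}},"required":["rot","xyz","hand"]}

```bash
ls; mkdir -p pics; python3 - <<'E'
from plant import robot, imaging
import cv2,numpy as np
print(robot.get_obs(), robot.tcp_to_grasp)
for n in("top","side"):
    c=imaging.camera(n); cv2.imwrite(f"pics/{n}0.png",c["color"]); np.savez(f"{n}0.npz",**c)
    print(n,c["fx"],c["fy"],c["cx"],c["cy"],np.round(c["camera_from_world"],3).tolist(),[k for k in c])
E
```

```text
pics
{'t': 0.0, 'joints': array([ 6.07858274e+01,  1.40867783e+01,  8.93258832e+01, -1.19815766e-03,
        7.67022687e+01, -9.97466556e+00]), 'joint_velocities': array([ 0.07707992,  0.03102373, -0.12474514,  0.02856648,  0.07533244,
       -0.02670808]), 'effort': array([-1.23119909e-03, -4.29509032e+01, -3.26127505e+01, -1.43630486e-04,
        5.17071181e-03, -6.59709684e-06]), 'eef_pos': array([213.8980456 , 613.19466429, 230.14152268]), 'orientation': array([-9.01133949e+01,  1.87595015e-02, -1.92392489e+01]), 'force': array([-0.51011323, -0.88105748,  0.56480871]), 'ft_torque': array([-0.02127147, -0.02850842,  0.00220485]), 'gripper_width': 85.42799996288656} -18.700000000000003
top 500.1098392311806 500.1098392311806 261.8087104971981 186.59610607555965 [[-0.011, -1.0, -0.005, -9.8], [0.994, -0.011, 0.111, -559.792], [-0.111, -0.003, 0.994, -1370.654], [0.0, 0.0, 0.0, 1.0]] ['color', 'z_map', 'fx', 'fy', 'cx', 'cy', 'camera_from_world']
side 416.0909727051168 416.0909727051168 246.45252798284037 199.25868789334382 [[0.818, -0.575, -0.015, -450.842], [0.418, 0.576, 0.703, -250.568], [-0.396, -0.581, 0.711, -1081.257], [0.0, 0.0, 0.0, 1.0]] ['color', 'z_map', 'fx', 'fy', 'cx', 'cy', 'camera_from_world']
```

View pics/top0.png

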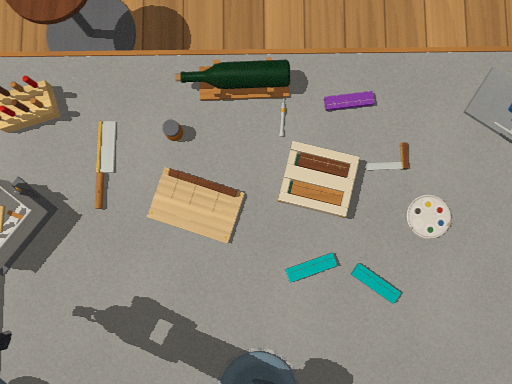

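View pics/side0.png

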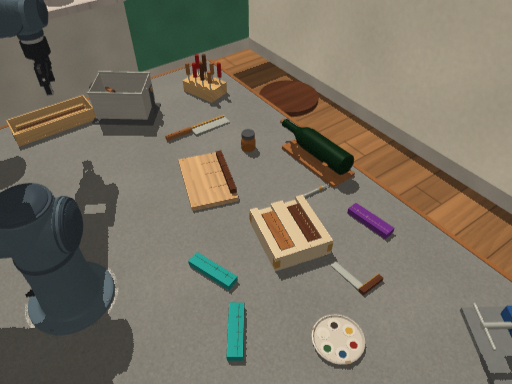

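The top view shows the tray at about (319,180), with the oak blank at (315,192) and the walnut at (322,164). The saw board is at (196,205), its fence along the upper edge. I'll zoom in to find the notch end.

```bash
python3 - <<'E'
import cv2,numpy as np
t=cv2.imread("pics/top0.png");s=cv2.imread("pics/side0.png")
a=cv2.resize(t[135:225,270:370],None,fx=7,fy=6.6,interpolation=cv2.INTER_CUBIC)
cv2.imwrite("pics/topz.png",cv2.resize(t[135:225,270:370],None,fx=6.5,fy=6.5,interpolation=cv2.INTER_CUBIC))
cv2.imwrite("pics/sidez.png",cv2.resize(s[185:275,240:340],None,fx=6.5,fy=6.5,interpolation=cv2.INTER_CUBIC))
E
```

```text
(no output)
```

View pics/topz.png

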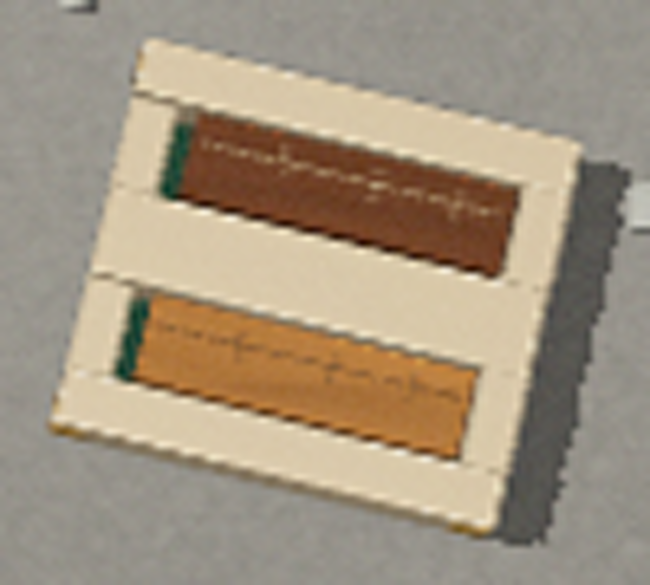

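View pics/sidez.png

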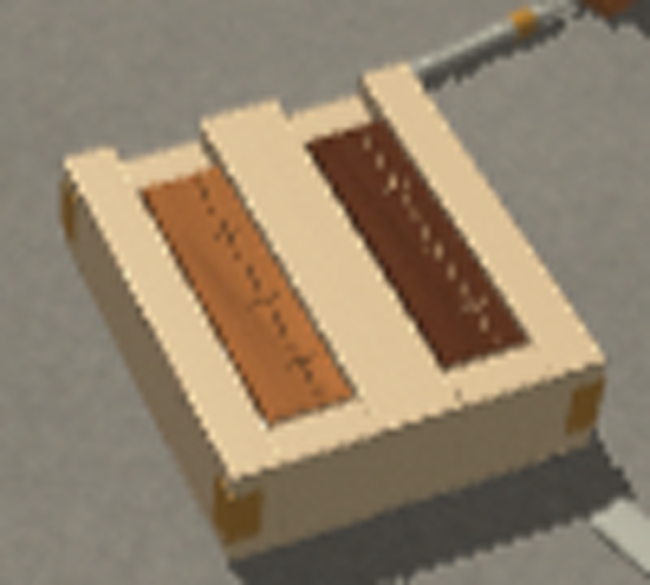

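The zoomed views show the green gap and the cut rim on the left (world +y) of the wells in the top view. So the notch is at +y, and the oak is in the near (-x) well. Next I'll measure both blanks and the board.

```bash
cat > h.py <<'E'
import cv2,numpy as np
def ray(c,u,v):
    M=c["camera_from_world"];R=M[:3,:3];t=M[:3,3]
    d=np.array([(u-c["cx"])/c["fx"],-(v-c["cy"])/c["fy"],-1.0])
    return -R.T@t, R.T@d
def onz(c,u,v,z):
    o,d=ray(c,u,v); return o+d*(z-o[2])/d[2]
def proj(c,p):
    q=c["camera_from_world"][:3,:3]@np.asarray(p,float)+c["camera_from_world"][:3,3]
    return np.array([c["fx"]*q[0]/-q[2]+c["cx"],c["fy"]*-q[1]/-q[2]+c["cy"]])
def tri(c1,p1,c2,p2):
    o1,d1=ray(c1,*p1);o2,d2=ray(c2,*p2)
    A=np.stack([d1,-d2],1);s=np.linalg.lstsq(A,o2-o1,rcond=None)[0]
    a=o1+d1*s[0];b=o2+d2*s[1]; return (a+b)/2,np.linalg.norm(a-b)
def mask(c,lo,hi,roi):
    hsv=cv2.cvtColor(c["color"],cv2.COLOR_BGR2HSV);m=cv2.inRange(hsv,lo,hi)
    k=np.zeros_like(m);x0,y0,x1,y1=roi;k[y0:y1,x0:x1]=255;m&=k
    m=cv2.morphologyEx(m,cv2.MORPH_CLOSE,np.ones((3,3),np.uint8))
    n,l,st,ce=cv2.connectedComponentsWithStats(m);i=1+np.argmax(st[1:,4])
    return (l==i).astype(np.uint8)*255
def zpt(c,m,er=1):
    m=cv2.erode(m,np.ones((3,3),np.uint8),iterations=er);v,u=np.nonzero(m);d=c["z_map"][v,u];k=d>0;u,v,d=u[k],v[k],d[k]
    M=c["camera_from_world"];q=np.stack([(u-c["cx"])/c["fx"]*d,-(v-c["cy"])/c["fy"]*d,-d],1)
    return (q-M[:3,3])@M[:3,:3]
def rect(c,m,z):
    cs=max(cv2.findContours(m,cv2.RETR_EXTERNAL,cv2.CHAIN_APPROX_NONE)[0],key=cv2.contourArea)[:,0,:]
    P=np.array([onz(c,u,v,z)[:2] for u,v in cs],np.float32);(cx,cy),(w,h),a=cv2.minAreaRect(P)
    if w<h: ang=a+90
    else: ang=a
    return np.round([cx,cy,max(w,h),min(w,h),(ang+90)%180-90],1)
E
python3 - <<'E'
from h import *
T=dict(np.load("top0.npz"));S=dict(np.load("side0.npz"))
for n,c in(("top",T),("side",S)):
    hsv=cv2.cvtColor(c["color"],cv2.COLOR_BGR2HSV)
    pts={"oak":(312,192),"wal":(322,167),"tray":(320,180),"board":(190,210),"fence":(205,182)} if n=="top" else {"oak":(278,230),"wal":(303,222),"tray":(290,222),"board":(205,185),"fence":(228,175)}
    for k,(u,v) in pts.items():print(n,k,hsv[v,u],c["z_map"][v,u])
RO={"top":(280,172,350,210),"side":(250,200,300,255)}
for n,c in(("top",T),("side",S)):
    m=mask(c,(8,110,100),(18,255,255),RO[n]); cv2.imwrite(f"pics/m{n}.png",m)
    p=zpt(c,m);print(n,"oak n",(m>0).sum(),"z med",np.median(p[:,2]),"mean",p.mean(0),"rect",rect(c,m,58))
    M=cv2.moments(m);print(M["m10"]/M["m00"],M["m01"]/M["m00"])
E
```

```text
top oak [ 15 163 177] 1377.0974
top wal [  9 154 111] 1376.2852
top tray [ 18  54 218] 1370.6686
top board [ 18 104 209] 1410.6558
top fence [ 11 166 114] 1397.5137
side oak [ 13 167 166] 1155.9271
side wal [ 10 167  90] 1172.8633
side tray [ 18  77 222] 1173.054
side board [ 16 117 224] 1342.6779
side fence [ 10 167  90] 1345.4667
top oak n 727 z med 56.67365168210242 mean [ 539.01741923 -165.64358107   56.65306967] rect [ 538.8 -165.6  141.2   39.1   75.6]
316.4209078404402 192.42916093535075
side oak n 552 z med 57.75005070884663 mean [ 536.08840514 -171.09941019   57.72004361] rect [ 536.8 -168.2  140.3   39.5   75.6]
277.28985507246375 229.95833333333334
```

```bash
python3 - <<'E'
import cv2
t=cv2.imread("pics/top0.png");s=cv2.imread("pics/side0.png")
cv2.imwrite("pics/tb.png",cv2.resize(t[155:255,135:255],None,fx=5.5,fy=5.5,interpolation=cv2.INTER_CUBIC))
cv2.imwrite("pics/sb.png",cv2.resize(s[140:220,165:255],None,fx=7,fy=7,interpolation=cv2.INTER_CUBIC))
E
```

```text
(no output)
```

View pics/tb.png

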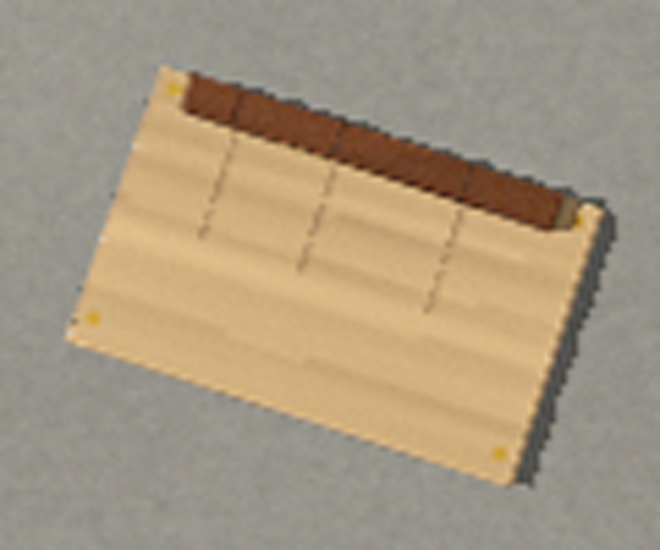

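View pics/sb.png

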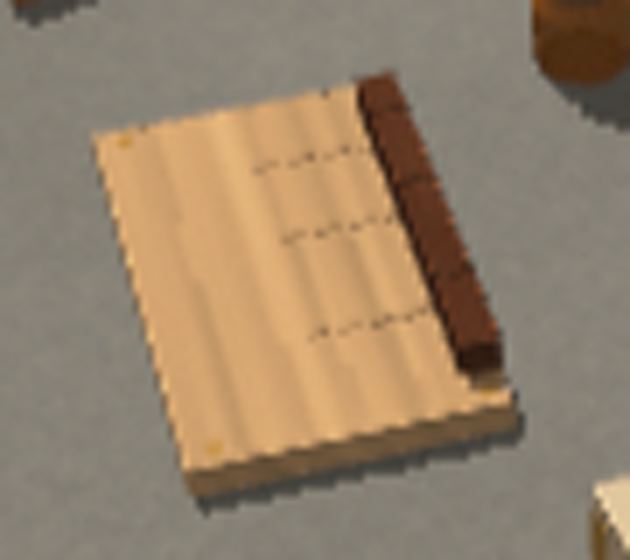

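```bash
python3 - <<'E'
from h import *
T=dict(np.load("top0.npz"));S=dict(np.load("side0.npz"))
print("oak tri",tri(T,proj(T,[538.8,-165.6,58]),S,proj(S,[536.8,-168.2,58])))
for n,c in(("top",T),("side",S)):
    roi={"top":(290,145,355,180),"side":(280,195,330,250)}[n]
    m=mask(c,(0,110,50),(14,255,140),roi);print(n,"wal",rect(c,m,58))
    roi={"top":(140,160,250,250),"side":(170,140,245,215)}[n]
    hsv=(13,80,190) 
    m=mask(c,(12,60,150),(22,160,255),roi);cv2.imwrite(f"pics/mb{n}.png",m)
    p=zpt(c,m);print(n,"board z",np.median(p[:,2]))
    f=mask(c,(0,110,50),(14,255,135),roi);cv2.imwrite(f"pics/mf{n}.png",f)
    print(n,"fence z",np.median(zpt(c,f)[:,2]),rect(c,f,38))
    u=m|f;print("board rect",rect(c,m,18),"union",rect(c,u,18))
    roi={"top":(270,135,370,225),"side":(240,185,340,275)}[n]
    m=mask(c,(12,30,190),(25,100,255),roi);print(n,"tray",rect(c,m,58),np.median(zpt(c,m)[:,2]))
E
```

```text
oak tri (array([ 539.0046027 , -165.89222739,   54.34825917]), np.float64(0.35947129231311364))
top wal [ 616.  -186.3  139.9   39.2   75.6]
top board z 17.062017854004672
top fence z 37.0599006010577 [572.8 149.7 198.9  20.4  70.9]
board rect [512.2 172.5 241.2 149.4  71.3] union [513.1 172.2 241.  151.2  71.2]
top tray [ 579.6 -172.1  189.8  168.6   75.3] 56.50361280868697
side wal [ 614.4 -188.5  139.    39.6   75.6]
side board z 17.520495247827387
side fence z 37.59489540974656 [565.9 139.7 216.6  22.5  71.2]
board rect [509.5 171.8 242.3 148.6  71.6] union [512.2 170.9 242.2 154.   71.2]
side tray [ 577.2 -174.3  189.2  168.4   75.5] 57.69525930280486
```

```bash
cat >> h.py <<'E'
from scipy.spatial.transform import Rotation as Ro
def cur(o): 
    return np.array(o["eef_pos"]), Ro.from_euler("xyz",o["orientation"],degrees=True)
def tool(zang,tilt=0):
    # tool pointing down, tool z at zang; then tilt: turn about tool z
    z=np.array([np.cos(np.radians(zang)),np.sin(np.radians(zang)),0]);y=np.array([0,0,-1.]);x=np.cross(y,z)
    return Ro.from_matrix(np.stack([x,y,z],1))*Ro.from_rotvec([0,0,tilt],degrees=True)
def plan(p,R,rotfirst=True):
    from plant import robot
    o=robot.get_obs();c,Rc=cur(o);d=np.array(p)-c
    print("t",o["t"],"pos",np.round(c,1),"F",np.round(o["force"],1),"w",round(o["gripper_width"],1))
    print("rot",np.round((Rc.inv()*R).as_rotvec(degrees=True),2),"shift cm after rot",np.round(R.inv().apply(d)/10,3),"before rot",np.round(Rc.inv().apply(d)/10,3))
OAK=np.array([538.,-167.]);OY=75.5
def oak(x,y,z):
    a=np.radians(OY);return np.array([*(OAK+y*np.array([np.cos(a),np.sin(a)])+x*np.array([np.sin(a),-np.cos(a)])),z])
BRD=np.array([512.3,171.8]);BY=71.2
def brd(x,y,z):
    a=np.radians(BY);return np.array([*(BRD+y*np.array([np.cos(a),np.sin(a)])+x*np.array([np.sin(a),-np.cos(a)])),z])
E
python3 - <<'E'
from h import *
plan(oak(0,46,130),tool(OY-90))
E
```

```text
t 0.1 pos [213.9 613.2 230.3] F [0.1 0.1 0.1] w 85.7
rot [9.000e-02 8.526e+01 6.000e-02] shift cm after rot [62.825 10.028 50.91 ] before rot [ 55.93   10.113 -58.386]
```

Emit:
{"fn": "carry_out", "kwargs": {
  "rot": [
    [0,10.6,0],
    [0,10.6,0],
    [0,10.6,0],
    [0,10.6,0],
    [0,10.6,0],
    [0,10.6,0],
    [0,10.6,0],
    [0,10.6,0],
    [0,0,0]
  ],
  "xyz": [
    [0,0,0],
    [0,0,0],
    [0,0,0],
    [0,0,0],
    [0,0,0],
    [0,0,0],
    [0,0,0],
    [0,0,0],
    [0,0,0]
  ],
  "hand": [0,0,0,0,0,0,0,0,0]
}}

```text
t: 1.23
eef_pos: [214.0, 613.4, 230.7]
orientation: [-90.0, -0.1, -103.9]
force: [0.2, 0.5, 0.6]
gripper_width: 0.0
```

Emit:
{"fn": "carry_out", "kwargs": {
  "rot": [
    [0,0,0],
    [0,0,0],
    [0,0,0],
    [0,0,0],
    [0,0,0],
    [0,0,0],
    [0,0,0],
    [0,0,0],
    [0,0,0],
    [0,0,0],
    [0,0,0],
    [0,0,0],
    [0,0,0],
    [0,0,0],
    [0,0,0],
    [0,0,0]
  ],
  "xyz": [
    [4.2,0,3.4],
    [4.2,0,3.4],
    [4.2,0,3.4],
    [4.2,0,3.4],
    [4.2,0,3.4],
    [4.2,0,3.4],
    [4.2,0,3.4],
    [4.2,0,3.4],
    [4.2,0,3.4],
    [4.2,0,3.4],
    [4.2,0,3.4],
    [4.2,0,3.4],
    [4.2,0,3.4],
    [4.2,0,3.4],
    [4.0,0,3.3],
    [0,0,0]
  ],
  "hand": [0,0,0,0,0,0,0,0,0,0,0,0,0,0,0,0]
}}

```text
t: 3.22
eef_pos: [556.3, -121.9, 230.9]
orientation: [-90.0, -0.0, -104.1]
force: [-0.4, 0.5, -0.7]
gripper_width: 0.3
```

```bash
python3 - <<'E'
from h import *
plan(oak(0,46,75),tool(OY-90))
E
```

```text
t 3.225 pos [ 556.3 -121.9  230.9] F [-0.4  0.5 -0.7] w 0.3
rot [0.02 0.42 0.01] shift cm after rot [ 0.226 15.594 -0.641] before rot [ 0.218 15.594 -0.638]
```

Emit:
{"fn": "carry_out", "kwargs": {
  "rot": [
    [0,0.4,0],
    [0,0,0],
    [0,0,0],
    [0,0,0],
    [0,0,0],
    [0,0,0]
  ],
  "xyz": [
    [0.2,0,-0.65],
    [0,5,0],
    [0,5,0],
    [0,4,0],
    [0,1.6,0],
    [0,0,0]
  ],
  "hand": [0,0,0,0,0,0]
}}

```text
t: 3.98
eef_pos: [548.3, -118.5, 75.1]
orientation: [-90.1, 0.0, -104.4]
force: [-0.5, -0.4, 0.1]
gripper_width: 0.1
```

```bash
cat > look.py <<'E'
import sys
from h import *
from plant import imaging
k=sys.argv[1];roi=eval(sys.argv[2])
out=[]
for n in("top","side"):
    c=imaging.camera(n);np.savez(f"{n}{k}.npz",**c)
    x0,y0,x1,y1=roi[n];out.append(cv2.resize(c["color"][y0:y1,x0:x1],(400,400*(y1-y0)//(x1-x0)),interpolation=cv2.INTER_CUBIC))
H=max(o.shape[0] for o in out);cv2.imwrite(f"pics/l{k}.png",np.hstack([cv2.copyMakeBorder(o,0,H-o.shape[0],0,0,cv2.BORDER_CONSTANT) for o in out]))
E
python3 look.py 1 'dict(top=(265,125,375,235),side=(235,165,345,275))'
python3 - <<'E'
from h import *
plan(oak(0,46,46.5),tool(OY-90))
E
```

```text
t 4.075 pos [ 550.  -119.5   77.3] F [-1.  -0.1 -0.1] w 0.1
rot [-0.18  0.11  0.03] shift cm after rot [0.299 3.077 0.023] before rot [0.297 3.077 0.013]
```

View pics/l1.png

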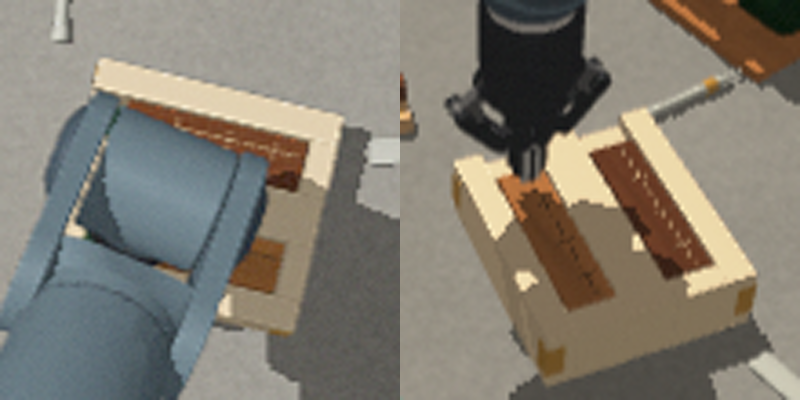

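The side view shows the closed fingertip at (530,175) in the composite, centred over the oak near its notch end. I'll press down.

Emit:
{"fn": "carry_out", "kwargs": {
  "rot": [
    [0,0,0],
    [0,0,0],
    [0,0,0],
    [0,0,0],
    [0,0,0]
  ],
  "xyz": [
    [0.2,0.6,0],
    [0,0.6,0],
    [0,0.4,0],
    [0,0.4,0],
    [0,0,0]
  ],
  "hand": [0,0,0,0,0]
}}

```text
t: 4.7
eef_pos: [548.0, -121.2, 54.8]
orientation: [-90.1, 0.0, -104.4]
force: [-0.3, -0.3, -0.7]
gripper_width: 0.1
```

Emit:
{"fn": "carry_out", "kwargs": {
  "rot": [
    [0,0,0],
    [0,0,0],
    [0,0,0],
    [0,0,0]
  ],
  "xyz": [
    [0,0.3,0],
    [0,0.3,0],
    [0,0.2,0],
    [0,0,0]
  ],
  "hand": [0,0,0,0]
}}

```text
t: 5.2
eef_pos: [548.2, -121.3, 47.1]
orientation: [-90.0, 0.0, -104.4]
force: [-0.1, 0.6, -0.3]
gripper_width: -0.2
```

```bash
python3 look.py 2 'dict(top=(265,125,375,235),side=(235,165,345,275))'
python3 - <<'E'
from h import *
plan(oak(0,46,46.5),tool(OY-90))
E
```

```text
t 5.3 pos [ 548.4 -121.3   47.3] F [ 0.3  0.  -0.6] w -0.0
rot [-0.    0.06  0.  ] shift cm after rot [0.082 0.082 0.138] before rot [0.083 0.082 0.138]
```

View pics/l2.png

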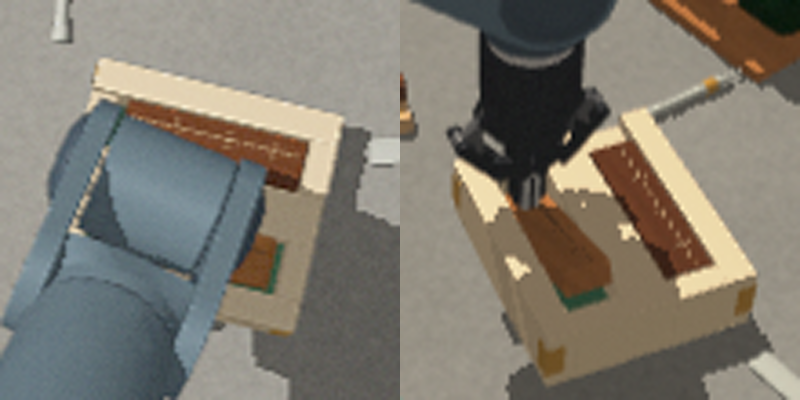

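The side view shows the oak tipped up at its -y end, with the green floor visible at about (585,297). I'll withdraw the finger and measure the tilted blank.

Emit:
{"fn": "carry_out", "kwargs": {
  "rot": [
    [0,0,0],
    [0,0,0],
    [0,0,0],
    [0,0,0],
    [0,0,0],
    [0,0,0],
    [0,0,0]
  ],
  "xyz": [
    [0,-3,0],
    [0,-5,0],
    [0,-5,0],
    [-6,0,0],
    [-6,0,0],
    [-6,0,0],
    [0,0,0]
  ],
  "hand": [0,0,7,7,7,7,7]
}}

```text
t: 6.18
eef_pos: [593.5, 56.6, 177.5]
orientation: [-90.0, 0.0, -104.1]
force: [-0.4, -0.8, 0.7]
gripper_width: 69.7
```

```bash
python3 look.py 3 'dict(top=(265,125,375,235),side=(235,165,345,275))'
python3 - <<'E'
from h import *
T=dict(np.load("top3.npz"));S=dict(np.load("side3.npz"))
for n,c in(("top",T),("side",S)):
    m=mask(c,(8,110,60),(18,255,255),{"top":(280,172,350,212),"side":(245,195,305,265)}[n]);cv2.imwrite(f"pics/m3{n}.png",cv2.resize(m,None,fx=1.5,fy=1.5))
    p=zpt(c,m);a=np.radians(OY);yv=np.array([np.cos(a),np.sin(a)]);xv=np.array([yv[1],-yv[0]])
    q=p[:,:2]-OAK;Y=q@yv;X=q@xv;
    for y in range(-72,70,10):
        k=abs(Y-y)<5
        if k.sum()>3:print(n,y,k.sum(),"z",np.round(np.percentile(p[k,2],[10,50,90]),1),"x",np.round([X[k].min(),X[k].max()],1))
    print(Y.min(),Y.max())
E
```

```text
top -52 41 z [76.1 78.8 81.6] x [-15.2  15.2]
top -42 48 z [72.2 76.1 80. ] x [-15.1  16.7]
top -32 46 z [69.9 73.6 77.4] x [-16.2  16.3]
top -22 47 z [66.3 69.2 72.7] x [-16.8  16.9]
top -12 47 z [62.3 64.2 68. ] x [-15.5  16.2]
top -2 44 z [58.1 61.1 64.6] x [-15.1  16. ]
top 8 43 z [53.7 57.5 60.5] x [-14.9  16.4]
top 18 43 z [50.1 52.6 57.3] x [-15.9  16.4]
top 28 43 z [45.5 49.1 52.3] x [-15.1  16.4]
top 38 41 z [40.9 45.4 48.8] x [-13.8  16.1]
top 48 40 z [35.5 40.2 45.7] x [-14.1  15.3]
top 58 39 z [34.6 36.7 41.7] x [-13.2  16.4]
top 68 31 z [28.6 32.4 36.4] x [-11.9  16.1]
-56.72726505983985 70.56780396170751
side -62 62 z [69.  75.  81.7] x [-19.8  14.3]
side -52 36 z [77.5 80.3 82.7] x [-19.7  13.3]
side -42 28 z [72.  75.7 78. ] x [-19.7  14.5]
side -32 29 z [69.9 72.3 74.6] x [-19.4  12.3]
side -22 23 z [65.6 68.  70.5] x [-19.5  13.4]
side -12 23 z [62.4 64.5 66. ] x [-18.8  11.8]
side -2 21 z [58.2 59.6 61.7] x [-14.6  12.7]
side 8 18 z [53.7 55.8 58.2] x [-15.3  12.5]
side 18 20 z [49.7 51.  53.7] x [-12.6  12.4]
side 28 17 z [47.  48.2 50. ] x [-13.6  12.4]
side 38 13 z [43.6 44.9 46.8] x [-12.   11.7]
side 48 15 z [38.9 40.9 42.9] x [-10.9  12.2]
side 58 15 z [34.3 36.3 38.5] x [-8.5 12.2]
-64.5827347140276 65.71445539307892
```

View pics/l3.png

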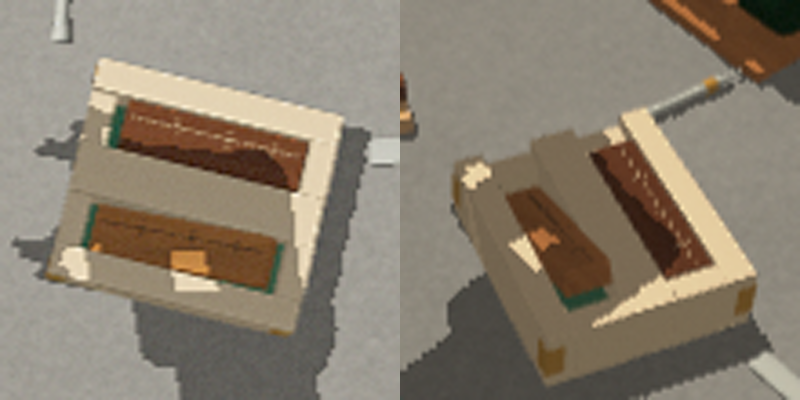

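The blank is tipped 21.6°, with the lift spot near oak y = -45 and z about 77 in both views. The walnut is still level. Next is the pre-grasp, tilted 22° along the blank's normal.

```bash
cat >> h.py <<'E'
def gp(depth,y=-45,z=77.5,t=21.7):
    a=np.radians(t);return oak(0,y-depth*np.sin(a),z-depth*np.cos(a))
E
python3 - <<'E'
from h import *
R=tool(OY-90,-21.7);print(R.as_matrix().round(2))
plan(gp(-60),R);plan(gp(14),R)
E
```

```text
[[-0.23 -0.09  0.97]
 [-0.9  -0.36 -0.25]
 [ 0.37 -0.93  0.  ]]
t 6.275 pos [593.2  53.4 177.2] F [ 0.4  0.8 -1.1] w 69.9
rot [-2.000e-02  1.300e-01 -2.168e+01] shift cm after rot [21.6   13.331  0.177] before rot [24.997  4.409  0.119]
t 6.275 pos [593.2  53.4 177.2] F [ 0.4  0.8 -1.1] w 69.9
rot [-2.000e-02  1.300e-01 -2.168e+01] shift cm after rot [21.6   20.731  0.177] before rot [27.731 11.286  0.113]
```

Emit:
{"fn": "carry_out", "kwargs": {
  "rot": [
    [0,0,-10],
    [0,0,-10],
    [0,0,-1.7],
    [0,0,0],
    [0,0,0],
    [0,0,0],
    [0,0,0],
    [0,0,0],
    [0,0,0],
    [0,0,0],
    [0,0,0],
    [0,0,0]
  ],
  "xyz": [
    [0,0,0],
    [0,0,0],
    [0,0,0],
    [5,0,0],
    [5,0,0],
    [5,0,0],
    [5,0,0],
    [1.6,0,0.15],
    [0,5,0],
    [0,5,0],
    [0,3.3,0],
    [0,0,0]
  ],
  "hand": [6,6,6,6,6,6,6,6,6,6,6,6]
}}

```text
t: 7.78
eef_pos: [529.8, -189.2, 130.3]
orientation: [-90.4, -21.6, -104.4]
force: [0.1, 1.0, -0.6]
gripper_width: 59.8
```

```bash
python3 - <<'E'
from h import *
plan(gp(14),tool(OY-90,-21.7))
E
python3 look.py 4 'dict(top=(265,125,375,235),side=(235,165,345,275))'

```

```text
t 7.775 pos [ 529.8 -189.2  130.3] F [ 0.1  1.  -0.6] w 59.8
rot [ 0.37  0.08 -0.11] shift cm after rot [0.043 7.105 0.235] before rot [0.057 7.103 0.281]
```

View pics/l4.png

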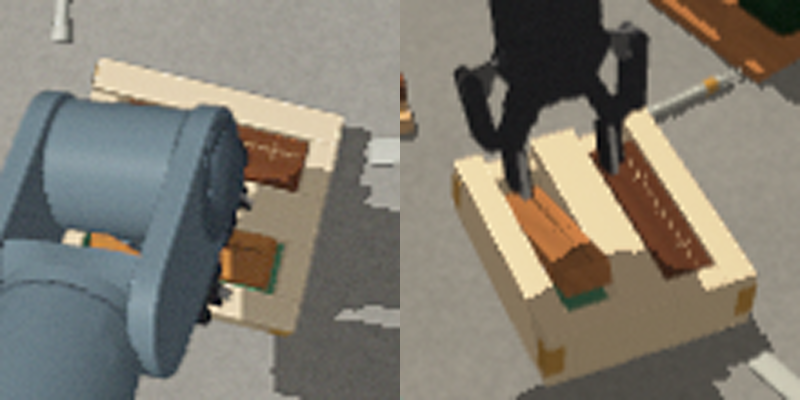

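Emit:
{"fn": "carry_out", "kwargs": {
  "rot": [
    [0,0,0],
    [0,0,0],
    [0,0,0]
  ],
  "xyz": [
    [0,2,0.2],
    [0,3,0],
    [0,0,0]
  ],
  "hand": [6,6,6]
}}

```text
t: 8.25
eef_pos: [528.3, -207.5, 85.1]
orientation: [-90.2, -21.7, -104.4]
force: [-0.5, 0.7, -0.4]
gripper_width: 60.1
```

```bash
python3 look.py 5 'dict(top=(265,125,375,235),side=(235,165,345,275))'
python3 - <<'E'
from h import *
plan(gp(14),tool(OY-90,-21.7))
E

```

```text
t 8.35 pos [ 530.2 -207.8   87.7] F [0.6 0.6 0.8] w 59.8
rot [-0.07  0.05  0.  ] shift cm after rot [-0.044  2.48  -0.265] before rot [-0.044  2.48  -0.268]
```

View pics/l5.png

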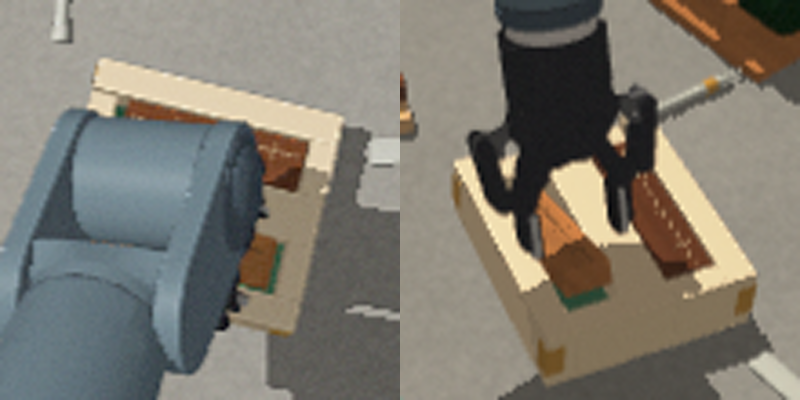

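```bash
python3 - <<'E'
from h import *
S=dict(np.load("side5.npz"));im=cv2.resize(S["color"][185:255,255:315],None,fx=8,fy=8,interpolation=cv2.INTER_NEAREST)
def mk(p,col):
    u,v=proj(S,p);cv2.drawMarker(im,(int((u-255+.5)*8),int((v-185+.5)*8)),col,cv2.MARKER_CROSS,10,1)
from plant import robot
c,R=cur(robot.get_obs())
for s in(-30,30):
    for w in(-11,11): mk(c+R.apply([w,-4,s]),(0,0,255))
mk(c,(255,0,255))
n=-tool(OY-90,-21.7).as_matrix()[:,1];yv=tool(OY-90,-21.7).as_matrix()[:,0]
P=gp(0)
for x in(-19,19):
    o=oak(x,0,0)-oak(0,0,0)
    mk(P+o,(255,0,0));mk(P+o+yv*16,(0,255,0));mk(P+o+yv*16-n*22,(0,255,255))
cv2.imwrite("pics/chk.png",im)
E
```

```text
(no output)
```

View pics/chk.png

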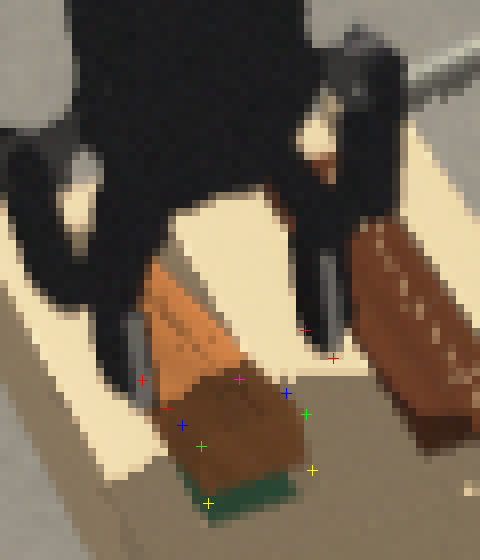

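The check overlay puts the tips straddling the raised end, with gaps on both sides. I'll go in and close.

Emit:
{"fn": "carry_out", "kwargs": {
  "rot": [
    [0,0,0],
    [0,0,0],
    [0,0,0],
    [0,0,0]
  ],
  "xyz": [
    [0,1,0],
    [0,1,0],
    [0,0.3,0],
    [0,0,0]
  ],
  "hand": [6,6,6,6]
}}

```text
t: 8.85
eef_pos: [527.4, -216.0, 65.4]
orientation: [-90.0, -21.7, -104.4]
force: [0.7, -0.2, -0.4]
gripper_width: 59.8
```

```bash
python3 look.py 6 'dict(top=(265,125,375,235),side=(245,175,325,255))'
python3 - <<'E'
from h import *
plan(gp(14),tool(OY-90,-21.7))
E

```

```text
t 8.95 pos [ 527.8 -216.1   66. ] F [ 0.   0.2 -0.2] w 59.7
rot [-0.04  0.05  0.  ] shift cm after rot [-0.044  0.143 -0.239] before rot [-0.044  0.143 -0.239]
```

View pics/l6.png

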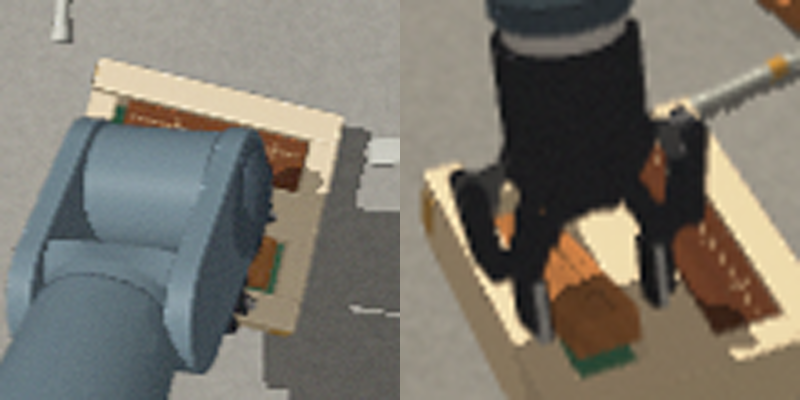

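Emit:
{"fn": "carry_out", "kwargs": {
  "rot": [
    [0,0,0],
    [0,0,0],
    [0,0,0],
    [0,0,0],
    [0,0,0],
    [0,0,0]
  ],
  "xyz": [
    [0,0.1,-0.1],
    [0,0,0],
    [0,0,0],
    [0,0,0],
    [0,0,0],
    [0,0,0]
  ],
  "hand": [6,3,3,3,3,3]
}}

```text
t: 9.7
eef_pos: [526.6, -216.1, 65.0]
orientation: [-90.0, -21.7, -104.4]
force: [-0.2, 1.3, 1.7]
gripper_width: 36.5
```

```bash
python3 look.py 7 'dict(top=(265,125,375,235),side=(245,175,325,255))'
python3 - <<'E'
from h import *
plan(gp(14),tool(OY-90,-21.7))
E

```

```text
t 9.8 pos [ 526.6 -216.1   64.9] F [-0.7  1.3  1.9] w 36.4
rot [-0.02  0.05  0.  ] shift cm after rot [-0.038  0.032 -0.121] before rot [-0.038  0.032 -0.121]
```

View pics/l7.png

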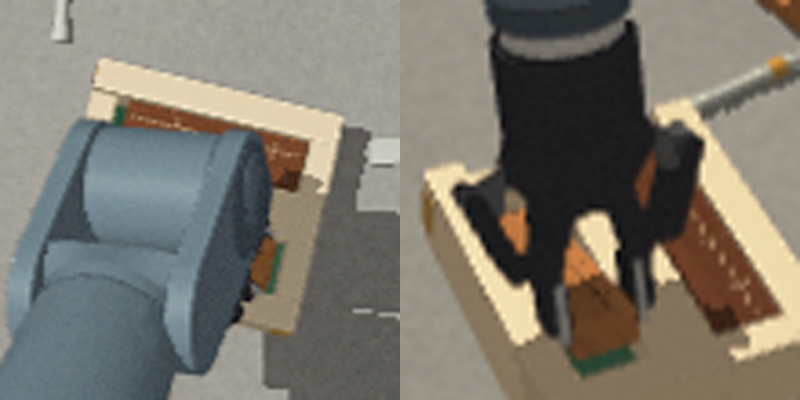

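Emit:
{"fn": "carry_out", "kwargs": {
  "rot": [
    [0,0,0],
    [0,0,0],
    [0,0,0],
    [0,0,0],
    [0,0,0],
    [0,0,0]
  ],
  "xyz": [
    [0.5,-0.9,0],
    [0.5,-0.9,0],
    [1,-1.8,0],
    [0.8,-1.9,0],
    [0.8,-1.9,0],
    [0,0,0]
  ],
  "hand": [3,3,3,3,3,3]
}}

```text
t: 10.55
eef_pos: [526.5, -222.7, 149.9]
orientation: [-89.7, -21.8, -104.6]
force: [0.1, -1.3, -0.1]
gripper_width: 36.5
```

```bash
python3 look.py 8 'dict(top=(265,125,375,235),side=(215,145,345,275))'
python3 - <<'E'
from h import *
plan(brd(8,-54,160),tool(BY-90,0))
E

```

```text
t 10.65 pos [ 524.9 -221.9  147. ] F [ 0.1  0.2 -0. ] w 36.4
rot [-0.83  4.3  21.68] shift cm after rot [-31.462  -1.304 -13.079] before rot [-29.59  -13.176 -10.651]
```

View pics/l8.png

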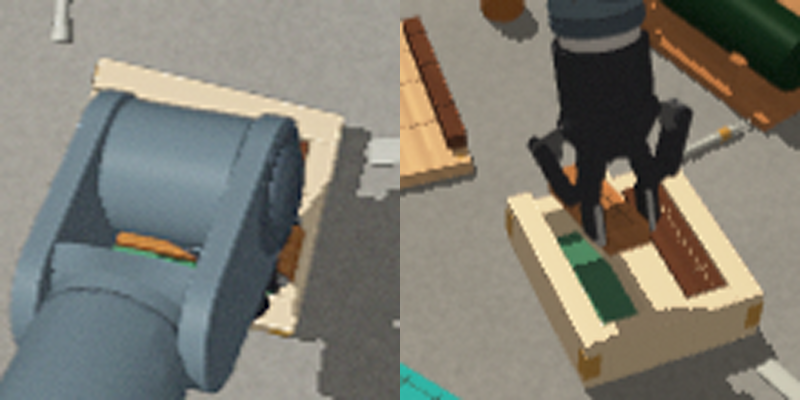

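The oak is held and clear of the tray, and the well is empty in the side view. I'll level it and carry it over the board.

Emit:
{"fn": "carry_out", "kwargs": {
  "rot": [
    [0,0,4],
    [0,0,6],
    [0,0,6],
    [0,0,4.7],
    [0,1,1],
    [0,2.3,0],
    [0,1,0],
    [0,0,0],
    [0,0,0],
    [0,0,0],
    [0,0,0],
    [0,0,0],
    [0,0,0],
    [0,0,0],
    [0,0,0],
    [0,0,0],
    [0,0,0],
    [0,0,0],
    [0,0,0]
  ],
  "xyz": [
    [0,-1,0],
    [0,-0.5,0],
    [0,0,0],
    [0,0,0],
    [0,0,0],
    [0,0,0],
    [0,0,0],
    [-1.5,0,-0.7],
    [-3,0,-1.3],
    [-3.3,0,-1.4],
    [-3.3,0,-1.4],
    [-3.3,0,-1.4],
    [-3.3,0,-1.4],
    [-3.3,0,-1.4],
    [-3.3,0,-1.4],
    [-3.3,0,-1.4],
    [-2.5,0,-1.2],
    [-1.2,0,-0.6],
    [0,0,0]
  ],
  "hand": [3,3,3,3,3,3,3,3,3,3,3,3,3,3,3,3,3,3,3]
}}

```text
t: 13.02
eef_pos: [497.6, 123.9, 160.8]
orientation: [-90.0, -0.0, -108.6]
force: [-0.2, -0.6, -1.1]
gripper_width: 36.8
```

```bash
python3 look.py 9 'dict(top=(135,120,265,250),side=(145,95,275,225))'
python3 - <<'E'
from h import *
plan(brd(3,-54,100),tool(BY-90,0))
E

```

```text
t 13.125 pos [498.  122.8 160.9] F [-0.2 -0.4 -1.7] w 36.4
rot [-0.01  0.05  0.02] shift cm after rot [0.298 6.088 0.072] before rot [0.296 6.088 0.071]
```

View pics/l9.png

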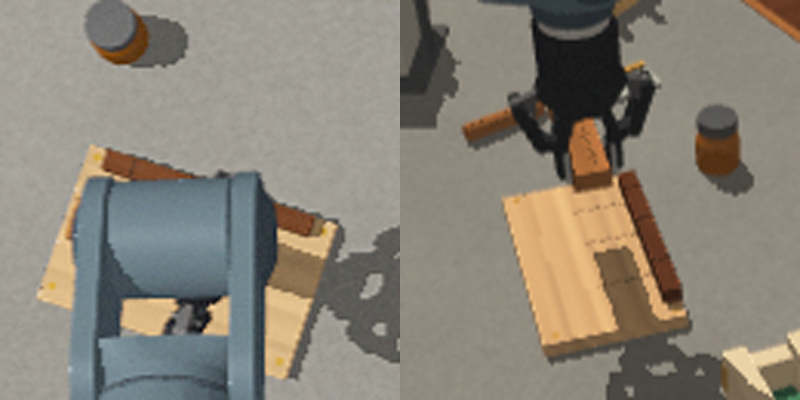

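Emit:
{"fn": "carry_out", "kwargs": {
  "rot": [
    [0,0,0],
    [0,0,0],
    [0,0,0],
    [0,0,0],
    [0,0,0],
    [0,0,0]
  ],
  "xyz": [
    [0.3,2,0.1],
    [0,3,0],
    [0,3,0],
    [0,2,0],
    [0,1,0],
    [0,0,0]
  ],
  "hand": [3,3,3,3,3,3]
}}

```text
t: 13.88
eef_pos: [498.0, 119.4, 50.6]
orientation: [-90.0, -0.0, -108.8]
force: [0.2, 0.3, -0.4]
gripper_width: 36.6
```

```bash
python3 look.py 10 'dict(top=(135,120,265,250),side=(145,95,275,225))'
python3 - <<'E'
from h import *
plan(brd(3,-54,26),tool(BY-90,0))
S=dict(np.load("side10.npz"))
m=mask(S,(8,120,60),(15,255,230),(190,130,225,190));p=zpt(S,m)
a=np.radians(BY);yv=np.array([np.cos(a),np.sin(a)]);Y=(p[:,:2]-BRD)@yv;X=(p[:,:2]-BRD)@np.array([yv[1],-yv[0]])
for y in range(-80,90,10):
    k=abs(Y-y)<5
    if k.sum()>3:print(y,k.sum(),np.percentile(p[k,2],[10,50,90]).round(1),X[k].min().round(1),X[k].max().round(1))
E

```

```text
t 13.975 pos [498.9 119.7  51.8] F [-0.5  0.  -0.6] w 36.2
rot [-0.09  0.03 -0.03] shift cm after rot [ 0.04   2.581 -0.109] before rot [ 0.041  2.581 -0.114]
-70 47 [48.2 56.1 66.1] -14.5 14.8
-60 29 [56.9 64.5 67.6] -12.3 17.2
-50 16 [63.4 65.3 67.8] -9.0 15.8
-40 19 [62.3 64.  67.1] -7.7 17.5
-30 21 [63.8 64.6 66.8] -9.2 17.8
-20 15 [63.2 65.4 67.3] -6.0 17.1
-10 12 [62.2 65.7 67. ] -1.5 15.9
0 7 [62.9 64.1 65.7] 0.7 17.8
```

View pics/l10.png

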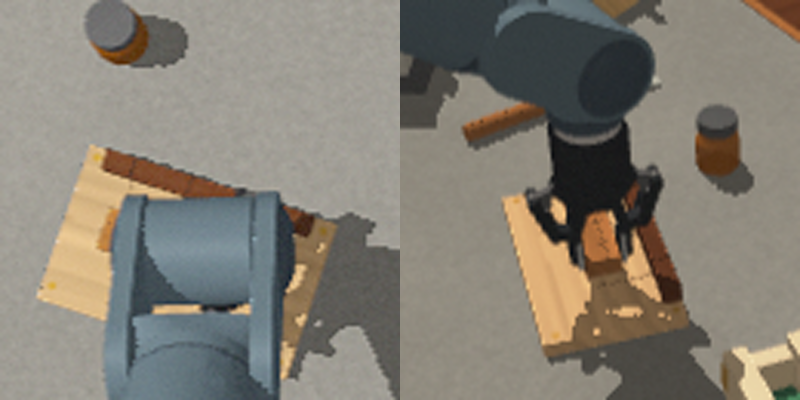

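The blank is level, its top at z = 65, so there are about 25 mm to go.

Emit:
{"fn": "carry_out", "kwargs": {
  "rot": [
    [0,0,0],
    [0,0,0],
    [0,0,0],
    [0,0,0],
    [0,0,0]
  ],
  "xyz": [
    [0,0.8,0],
    [0,0.8,0],
    [0,0.4,0],
    [0,0.2,0],
    [0,0,0]
  ],
  "hand": [3,3,3,3,3]
}}

```text
t: 14.6
eef_pos: [498.0, 120.0, 28.8]
orientation: [-90.0, -0.0, -108.7]
force: [-1.4, 0.0, -1.7]
gripper_width: 36.1
```

Emit:
{"fn": "carry_out", "kwargs": {
  "rot": [
    [0,0,0],
    [0,0,0],
    [0,0,0]
  ],
  "xyz": [
    [0,0.1,0],
    [0,0.1,0],
    [0,0,0]
  ],
  "hand": [3,3,3]
}}

```text
t: 14.98
eef_pos: [498.0, 120.0, 26.9]
orientation: [-90.0, -0.0, -108.7]
force: [1.2, 0.9, -1.4]
gripper_width: 36.2
```

Emit:
{"fn": "carry_out", "kwargs": {
  "rot": [
    [0,0,0],
    [0,0,0],
    [0,0,0]
  ],
  "xyz": [
    [0,0.1,0],
    [0,0.1,0],
    [0,0,0]
  ],
  "hand": [3,3,3]
}}

```text
t: 15.35
eef_pos: [498.2, 120.0, 25.9]
orientation: [-90.0, -0.0, -108.7]
force: [-4.4, -0.6, 7.7]
gripper_width: 36.6
```

```bash
python3 look.py 11 'dict(top=(135,120,265,250),side=(165,125,245,205))'
python3 - <<'E'
from h import *
S=dict(np.load("side11.npz"))
plan(brd(3,-54,26),tool(BY-90,0))
m=mask(S,(8,120,60),(15,255,230),(190,130,225,195));p=zpt(S,m)
a=np.radians(BY);yv=np.array([np.cos(a),np.sin(a)]);Y=(p[:,:2]-BRD)@yv
for y in range(-80,90,10):
    k=abs(Y-y)<5
    if k.sum()>3:print(y,k.sum(),np.percentile(p[k,2],[10,50,90]).round(1))
E
```

```text
t 15.45 pos [498.2 120.   25.9] F [-4.2 -0.4  8. ] w 36.5
rot [0.02 0.07 0.02] shift cm after rot [ 0.04  -0.008 -0.038] before rot [ 0.04  -0.008 -0.038]
-70 36 [24.9 31.  39.5]
-60 27 [31.8 39.2 42.1]
-50 18 [38.2 39.2 41. ]
-40 18 [37.6 39.6 41.6]
-30 20 [37.4 39.9 42.8]
-20 15 [38.1 40.1 41.9]
-10 13 [38.5 39.9 42.4]
```

View pics/l11.png

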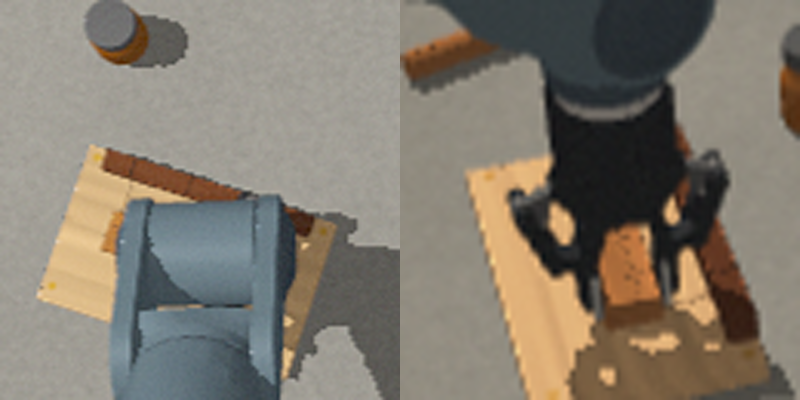

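Contact with the board gives 8 N, and the top is level at about 40. I'll release a little and rise.

Emit:
{"fn": "carry_out", "kwargs": {
  "rot": [
    [0,0,0],
    [0,0,0],
    [0,0,0],
    [0,0,0],
    [0,0,0],
    [0,0,0],
    [0,0,0],
    [0,0,0]
  ],
  "xyz": [
    [0,-0.1,0],
    [0,0,0],
    [0,0,0],
    [0,0,0],
    [0,-2,0],
    [0,-5,0],
    [0,-5,0],
    [0,0,0]
  ],
  "hand": [3,5.4,5.4,5.4,5.4,5.4,5.4,5.4]
}}

```text
t: 16.45
eef_pos: [501.3, 120.1, 150.7]
orientation: [-89.5, 0.2, -108.7]
force: [-0.0, 0.1, -1.4]
gripper_width: 54.1
```

Emit:
{"fn": "carry_out", "kwargs": {
  "rot": [
    [0,-10.6,0],
    [0,-10.6,0],
    [0,-10.6,0],
    [0,-10.6,0],
    [0,-10.6,0],
    [0,-10.6,0],
    [0,-10.6,0],
    [0,-10.6,0],
    [0,-5.2,0],
    [0,0,0],
    [0,0,0],
    [0,0,0]
  ],
  "xyz": [
    [0,0,0],
    [0,0,0],
    [0,0,0],
    [0,0,0],
    [0,0,0],
    [0,0,0],
    [0,0,0],
    [0,0,0],
    [0,0,0],
    [-5,0,0],
    [-5,0,0],
    [0,0,0]
  ],
  "hand": [5.4,5.4,7,7,7,7,7,7,7,7,7,7]
}}

```text
t: 17.95
eef_pos: [399.6, 152.8, 143.6]
orientation: [-90.1, 0.2, -18.6]
force: [-0.2, -0.2, 0.3]
gripper_width: 69.9
```

```bash
python3 look.py 12 'dict(top=(135,120,265,250),side=(145,95,275,225))'
python3 - <<'E'
from h import *
plan(brd(-50,0,120),tool(BY,0))
for n in("top","side"):
    c=dict(np.load(n+"12.npz"))
    m=mask(c,(8,130,60),(16,255,255),{"top":(155,170,240,235),"side":(180,150,232,205)}[n]);cv2.imwrite("pics/m12%s.png"%n,m)
    r=rect(c,m,40);d=r[:2]-BRD;a=np.radians(BY);print(n,r,"brd x,y",d@[np.sin(a),-np.cos(a)],d@[np.cos(a),np.sin(a)],np.median(zpt(c,m)[:,2]))
E
```

```text
t 18.05 pos [403.1 152.1 145.3] F [-0.4  1.1  0.1] w 70.0
rot [ 0.02  0.09 -0.01] shift cm after rot [4.706 2.529 5.38 ] before rot [4.715 2.527 5.373]
top [516.4 174.3 141.1  38.5  71. ] brd x,y 3.075597728398099 3.6879125007343436 38.98845901085735
side [509.9 163.3 163.   40.7  70.4] brd x,y 0.4673001851816947 -8.819956379536638 39.41337824465366
```

View pics/l12.png

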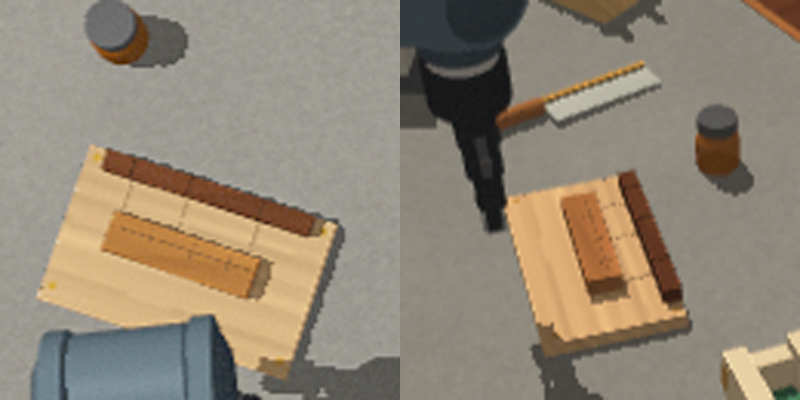

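The oak lies flat on the board at (3,4) mm in board axes, parallel to the fence to within about a degree. I'll push it with two spread fingertips.

```bash
python3 - <<'E'
from h import *
plan(brd(-46,3,60),tool(BY,0))
E
```

```text
t 18.05 pos [403.1 152.1 145.3] F [-0.4  1.1  0.1] w 70.0
rot [ 0.02  0.09 -0.01] shift cm after rot [5.106 8.529 5.68 ] before rot [5.116 8.527 5.675]
```

Emit:
{"fn": "carry_out", "kwargs": {
  "rot": [
    [0,0,0],
    [0,0,0],
    [0,0,0],
    [0,0,0],
    [0,0,0],
    [0,0,0]
  ],
  "xyz": [
    [2.1,0,2.9],
    [3,0,2.8],
    [0,3,0],
    [0,3,0],
    [0,2.5,0],
    [0,0,0]
  ],
  "hand": [5.5,5.5,5.5,5.5,5.5,5.5]
}}

```text
t: 18.8
eef_pos: [469.2, 189.0, 58.6]
orientation: [-90.1, 0.2, -18.8]
force: [0.3, -0.3, 0.0]
gripper_width: 55.1
```

```bash
python3 look.py 13 'dict(top=(135,120,265,250),side=(145,95,275,225))'
python3 - <<'E'
from h import *
plan(brd(-46,3,23),tool(BY,0))
E
```

```text
t 18.9 pos [471.1 189.5  61.3] F [ 0.6  0.3 -0.6] w 54.9
rot [-0.01  0.02  0.04] shift cm after rot [-0.124  3.83  -0.049] before rot [-0.126  3.829 -0.05 ]
```

View pics/l13.png

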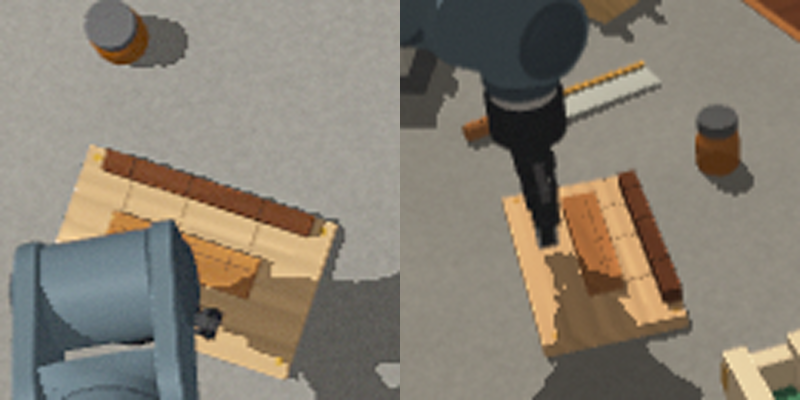

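Emit:
{"fn": "carry_out", "kwargs": {
  "rot": [
    [0,0,0],
    [0,0,0],
    [0,0,0],
    [0,0,0],
    [0,0,0],
    [0,0,0],
    [0,0,0],
    [0,0,0],
    [0,0,0],
    [0,0,0],
    [0,0,0],
    [0,0,0]
  ],
  "xyz": [
    [0,2,0],
    [0,1.7,0],
    [0,0,0],
    [1,0,0],
    [0.6,0,0],
    [0.5,0,0],
    [0.5,0,0],
    [0.5,0,0],
    [0.4,0,0],
    [0.4,0,0],
    [0.3,0,0],
    [0,0,0]
  ],
  "hand": [5.5,5.5,5.5,5.5,5.5,5.5,5.5,5.5,5.5,5.5,5.5,5.5]
}}

```text
t: 20.4
eef_pos: [510.1, 176.1, 24.0]
orientation: [-90.0, -0.0, -18.7]
force: [-0.1, -0.3, 0.2]
gripper_width: 55.2
```

```bash
python3 look.py 14 'dict(top=(135,120,265,250),side=(165,125,245,205))'
python3 - <<'E'
from h import *
plan(brd(6,3,23),tool(BY,0))
E
```

```text
t 20.5 pos [509.8 176.2  23.9] F [-0.  -0.3 -0.2] w 54.9
rot [-0.    0.06  0.02] shift cm after rot [ 0.973  0.092 -0.034] before rot [ 0.973  0.092 -0.035]
```

View pics/l14.png

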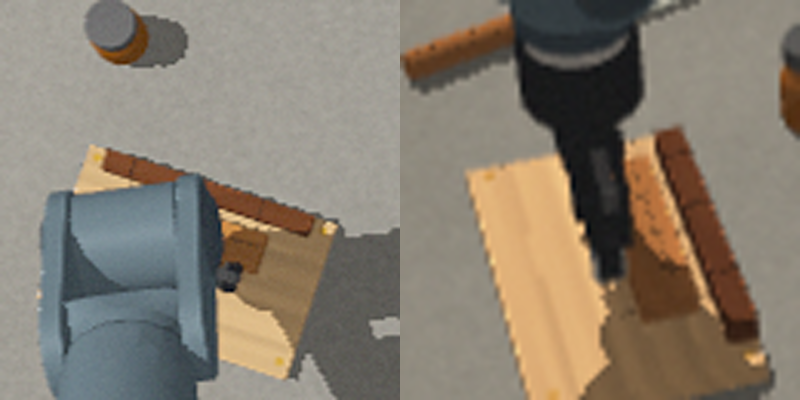

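The side view shows a gap to the fence of about 10 mm, and the blank is still parallel. I'll keep pushing in small steps and watch the force.

Emit:
{"fn": "carry_out", "kwargs": {
  "rot": [
    [0,0,0],
    [0,0,0],
    [0,0,0],
    [0,0,0],
    [0,0,0]
  ],
  "xyz": [
    [0.2,0,0],
    [0.2,0,0],
    [0.2,0,0],
    [0.2,0,0],
    [0,0,0]
  ],
  "hand": [5.5,5.5,5.5,5.5,5.5]
}}

```text
t: 21.12
eef_pos: [517.6, 173.6, 24.0]
orientation: [-90.0, -0.0, -18.7]
force: [-1.2, 0.0, 0.3]
gripper_width: 54.8
```

Emit:
{"fn": "carry_out", "kwargs": {
  "rot": [
    [0,0,0],
    [0,0,0],
    [0,0,0]
  ],
  "xyz": [
    [0.1,0,0],
    [0.1,0,0],
    [0,0,0]
  ],
  "hand": [5.5,5.5,5.5]
}}

```text
t: 21.5
eef_pos: [519.4, 173.0, 24.0]
orientation: [-90.0, -0.0, -18.7]
force: [-0.2, -0.9, -0.1]
gripper_width: 55.1
```

```bash
python3 look.py 15 'dict(top=(135,120,265,250),side=(185,135,245,195))'
```

```text
(no output)
```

View pics/l15.png

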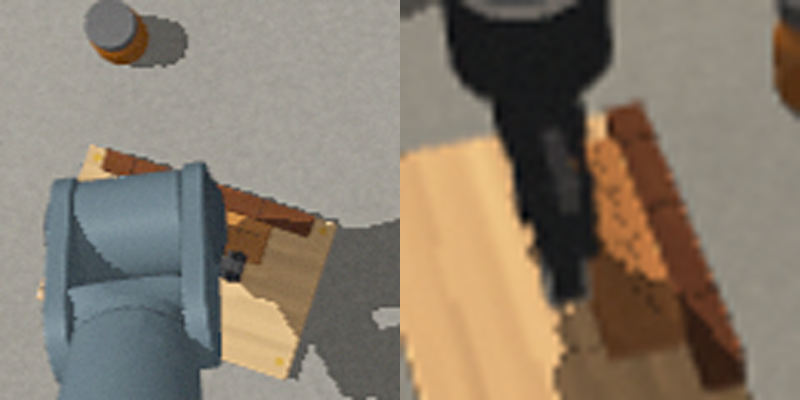

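Emit:
{"fn": "carry_out", "kwargs": {
  "rot": [
    [0,0,0],
    [0,0,0],
    [0,0,0]
  ],
  "xyz": [
    [0.1,0,0],
    [0.05,0,0],
    [0,0,0]
  ],
  "hand": [5.5,5.5,5.5]
}}

```text
t: 21.98
eef_pos: [519.6, 172.8, 23.8]
orientation: [-90.0, 0.1, -18.7]
force: [-4.7, 2.1, 4.3]
gripper_width: 54.9
```

Contact with the fence shows at about 5 N. One firmer step should square it up, then I'll back off.

Emit:
{"fn": "carry_out", "kwargs": {
  "rot": [
    [0,0,0],
    [0,0,0]
  ],
  "xyz": [
    [0.1,0,0],
    [0,0,0]
  ],
  "hand": [5.5,5.5]
}}

```text
t: 22.22
eef_pos: [519.6, 172.8, 23.7]
orientation: [-90.1, 0.3, -18.7]
force: [-8.1, 2.6, 7.2]
gripper_width: 54.8
```

Emit:
{"fn": "carry_out", "kwargs": {
  "rot": [
    [0,0,0],
    [0,0,0],
    [0,0,0],
    [0,0,0],
    [0,0,0],
    [0,0,0],
    [0,0,0],
    [0,0,0],
    [0,0,0]
  ],
  "xyz": [
    [-0.5,0,0],
    [-1,0,0],
    [-1.5,0,0],
    [-1,-3,0],
    [0,-5,0],
    [-3,-3,0],
    [-5,0,0],
    [-3,0,0],
    [0,0,0]
  ],
  "hand": [5.5,5.5,5.5,5.5,5.5,5.5,5.5,5.5,5.5]
}}

```text
t: 23.35
eef_pos: [377.2, 220.9, 133.3]
orientation: [-90.0, 0.0, -18.6]
force: [0.5, -0.1, 0.5]
gripper_width: 55.0
```

```bash
python3 look.py 16 'dict(top=(135,140,255,260),side=(165,125,245,205))'
python3 - <<'E'
from h import *
plan(brd(6,3,23),tool(BY,0))
a=np.radians(BY)
for n in("top","side"):
    c=dict(np.load(n+"16.npz"));c0=dict(np.load(n+"0.npz"))
    m=mask(c,(12,130,120),(17,255,255),{"top":(155,170,240,235),"side":(180,150,232,205)}[n])
    r=rect(c,m,40);d=r[:2]-BRD;print(n,r,"brd x,y",d@[np.sin(a),-np.cos(a)],d@[np.cos(a),np.sin(a)],np.median(zpt(c,m)[:,2]))
    f=mask(c,(0,110,50),(11,255,135),{"top":(140,160,250,250),"side":(170,140,245,215)}[n]);print("fence",rect(c,f,38))
    w=mask(c,(0,110,50),(14,255,140),{"top":(290,145,355,180),"side":(280,195,330,250)}[n]);print("wal",rect(c,w,58))
    full=np.hstack([c0["color"],c["color"]])
    cv2.imwrite(f"pics/cmp{n}.png",cv2.resize(cv2.absdiff(c0["color"],c["color"]),None,fx=1.5,fy=1.5))
E
```

```text
t 23.45 pos [379.5 220.5 134. ] F [0.7 0.1 0.7] w 55.0
rot [-0.02  0.1   0.06] shift cm after rot [14.744 11.101 -0.029] before rot [14.733 11.116 -0.058]
top [560.  173.6 166.4  56.5  71. ] brd x,y 44.57509145610384 17.076042330703633 38.755757810125
fence [573.3 150.  196.4  19.5  70.9]
wal [ 616.1 -186.   139.4   39.2   75.6]
side [542.5 160.  148.   41.9  71.2] brd x,y 32.391542859214105 -1.4380372734037772 39.72565929625129
fence [567.6 141.3 212.3  20.7  71.1]
wal [ 614.2 -189.1  137.5   39.6   75.6]
```

View pics/l16.png

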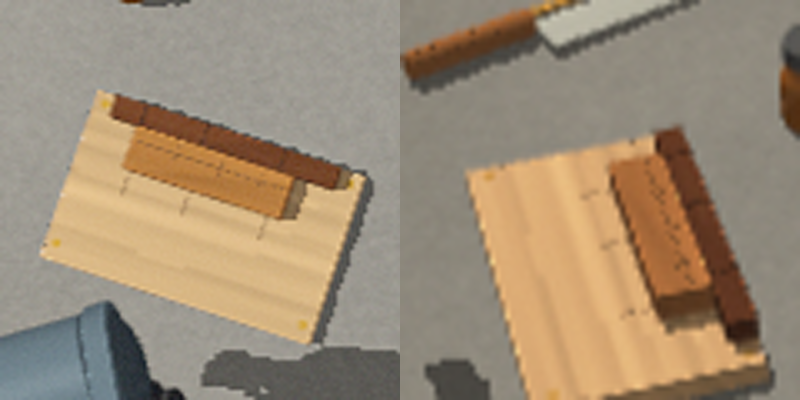

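View pics/cmptop.png

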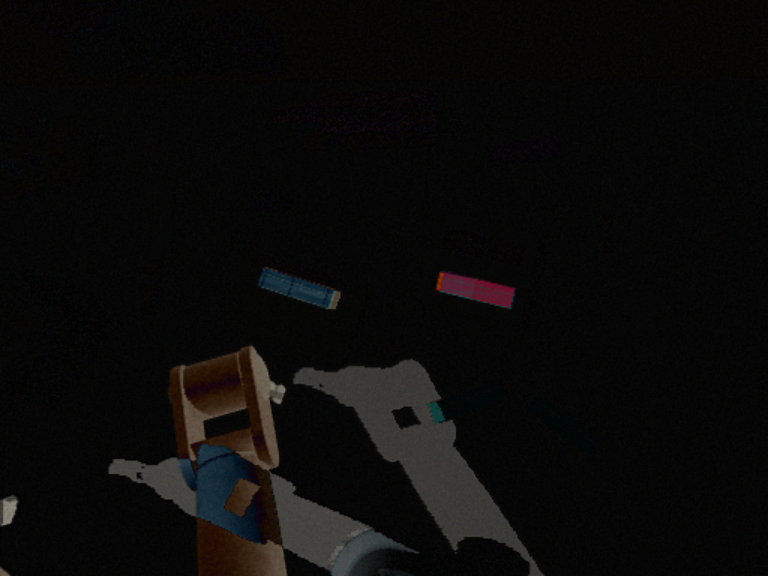

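Only the oak (and the arm with its shadow) differs from the first picture. My top mask bled into the fence, so I'll measure the gap again with a stricter one.

```bash
python3 - <<'E'
from h import *
a=np.radians(BY);xv=np.array([np.sin(a),-np.cos(a)]);yv=np.array([np.cos(a),np.sin(a)])
for n in("top","side"):
    c=dict(np.load(n+"16.npz"))
    m=mask(c,(8,135,135) if n=="top" else (8,130,125),(18,200,255),{"top":(155,170,228,210),"side":(180,150,232,190)}[n])
    r=rect(c,m,40);d=r[:2]-BRD;print(n,r,"brd",d@xv,d@yv)
    # profile perpendicular to the fence at board y -40,0,40: V channel along x at z=40
    V=cv2.cvtColor(c["color"],cv2.COLOR_BGR2HSV)[:,:,2]
    for y in(-50,0,50):
        out=[]
        for x in range(12,80,3):
            p=BRD+x*xv+y*yv;u,v=proj(c,[*p,39.5]);out.append(int(cv2.getRectSubPix(V,(1,1),(float(u),float(v)))[0,0]))
        print(y,out)
E
```

```text
top [547.3 164.7 139.1  38.4  71.4] brd 35.42081054018601 4.558089586246424
-50 [220, 198, 183, 189, 186, 183, 182, 182, 182, 183, 171, 187, 198, 201, 155, 103, 102, 102, 104, 109, 95, 92, 163]
0 [217, 203, 165, 186, 181, 175, 175, 181, 188, 186, 175, 192, 196, 199, 166, 105, 111, 118, 122, 124, 131, 119, 137]
50 [216, 198, 182, 180, 185, 184, 183, 185, 187, 186, 159, 190, 189, 192, 187, 123, 119, 123, 122, 125, 125, 106, 161]
side [543.9 164.  139.5  41.9  71.2] brd 32.427789042454016 2.7997317403817163
-50 [168, 115, 172, 174, 173, 169, 168, 168, 169, 165, 169, 182, 188, 180, 111, 91, 94, 92, 91, 87, 96, 125, 142]
0 [165, 136, 158, 167, 163, 160, 163, 169, 173, 152, 162, 172, 177, 163, 115, 92, 95, 101, 101, 101, 111, 130, 143]
50 [163, 120, 168, 167, 167, 168, 170, 172, 173, 163, 157, 177, 176, 177, 126, 98, 100, 102, 102, 103, 118, 136, 142]
```

```bash
python3 - <<'E'
from plant import close_job
print(close_job())
E
```

```text
the job is handed in; nothing more can be done
None
```

The oak blank is sitting flat on the sawing board with one long side against the fence, and I've handed the job in. The hand-in gave no verdict.

**What I did:** I pressed the notch end and the blank tipped to about 21.6° and stayed up unheld. I gripped the raised end square to its tilted face, lifted it out, levelled it and set it on the board with about 8 N of contact. After letting go, I pushed it to the fence with two spread fingertips, up to about 8 N, then backed off. That took about 23.5 s of the 59 s allowed.

**Last checks:**

| Check | Top view | Side view |
|---|---|---|
| Blank middle across the board (36 mm when snug) | 35.4 mm | 32.4 mm |
| Blank middle along the fence (0 is its middle) | +4.6 mm | +2.8 mm |
| Blank angle (fence 70.9–71.1°) | 71.4° | 71.2° |
| Height of blank's top face (40 mm expected) | about 39 mm | about 40 mm |

- **Fence contact:** brightness profiles at three places along the blank go straight from oak to fence in both views, with no gap. The push force also rose when it reached the fence.
- **Other things:** the walnut blank measured within 1 mm of where it started, and nothing loose showed any movement in the top view. I did not look at the side comparison picture.

**What disagreed:** the side view's 32.4 mm would fall outside the 33.5 to 38 mm limit if taken at face value. Its mask was 42 mm wide instead of 38, because it picked up part of the blank's side face. That camera also read about 2 mm off the top one from the start, so I relied on the top view, the profiles and the contact force.

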